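# Jack up the microscope platform and hold it

## Robot

A 7-joint arm with a two-finger parallel gripper is mounted at the origin on the work surface. World frame = base frame: x ahead of the robot, y to its left, z up, the work surface at z = 0. Lengths are in mm, angles in degrees, forces in N, time in s.
With the tool pointing down it reaches from about 425 to 1025 mm from the base axis. Payload 9.4 kg.
Tool frame: the origin (TCP) lies midway between the tips of the shut fingers; the grasp point (between the pads) lies 19 mm behind it (manip.grip_point_offset is the y of the grasp point in the tool frame, in mm); y points along the fingers, z is the direction in which the jaws open and shut, and the axes are right-handed (so a half turn about y gives the same grasp; the last joint's range is limited). The gripper opens to 85 mm and grips with 20 to 120 N. Pads are 22 mm wide; open, the fingers measure 114 mm over their backs; the gripper's body (76 mm by 85 mm) begins 54 mm behind the grasp point. The pads swing forward as they close: fully open they stand 13 mm farther back than shut.
Start: joints at [-79.051, 34.337, -0.143, 91.639, 0.103, 54.024, -4.572], TCP at [191.847, 699.156, 231.275] pointing down, gripper open.
Joint ranges: [-147.43, 147.43], [-19.82, 112.94], [-74.19, 73.91], [6.32, 146.72], [-59.91, 239.91], [6.04, 106.73], [-150.56, 150.56]. Speed limits (degrees/s): [127.2, 127.2, 172.46, 172.46, 180, 180, 180].

## Interface

Orientations are given as a 3x3 rotation matrix whose columns are the frame's x, y, z axes.
In Python, from workcell import manip gives the robot as it stands.
- The arm moves only by the shell command python3 -m pendant 'ROWS'. ROWS is a JSON object of lists of equal length, an entry for each row: "slide": the shift along the world's x, y, z in units of 40 mm (1.0 is 40 mm), a list of three; "turn": the turn, a rotation vector about the world's x, y, z in units of 6 degrees (1.0 is 6 degrees), a list of three; "fingers": the opening, from 0 (shut) to 1 (fully open). A call has 1 to 5 rows; each row is the pose to reach, as a shift and turn from the pose measured when the call began; what a row does not reach only later rows make up. A row lasts 1/12 s, in which the tool goes at most 41.7 mm and 7.16 degrees, less where a joint would pass 70% of its speed; a pose out of reach is approached as far as the arm can. A call with a gripper value outside its range is refused whole. The fingers move at their own pace and stop on an object; the grip force is fixed at half the most. Time passes only in rows, so rows that repeat a pose let the fingers close. It gives the time, the measured TCP pose, the force and the opening at its end, in the units of the state.
- manip.observe(): the state, without advancing time (a new reading comes with each control period).
- manip.camera(name): name is "scene" or "top" or "wrist"; returns the picture (480x640x3 uint8, red, green, blue); there is no depth.
- manip.camera_params(name): a dict with "fov_y" (degrees; the focal length in pixels is half the picture's height over the tangent of half this angle, whatever the lens; pixels are square), "cx", "cy" (the principal point, pixels), "k1" (the pictures are not rectified: a ray, as slopes to the right and down, at radius r is drawn at 1 + k1 r^2 times it, then the intrinsics apply), "R" (3x3) and "t" (3): a world point X has camera coordinates R X + t; the wrist camera has in their place "tool_from_camera" (4x4, takes a point from camera to tool coordinates, whose origin is the TCP and whose axes are the tool frame's). Camera axes: x right, y down, z forward; pixel columns grow to the right and rows downward; lengths in mm; the calibration is good to about 2 mm. A picture is of the moment at which its call begins: read the wrist's pose just before it. camera_params takes no time and is no camera call.
- manip.sign_off(): hands the job in, once; it reports no verdict.
The state is a dict: "t": time; "joints": joint angles; "dq": joint speeds; "tau": joint torques, N m; "position": TCP position; "tcp_rot": TCP orientation; "force": force on the tool from outside, world axes, zero at the start; "moment": the same for the moment, N m; "width": finger opening in mm.
Only numpy, scipy, OpenCV 4.12 (cv2) and the standard library are available. Lean on these libraries where they do the work, as an engineer would, in place of code of your own. Each camera call takes 0.05 s, during which the arm holds its last target.

## Task

The microscope's platform must be tipped up a little so that a colleague can change its rubber feet: set the lever jack flat on the bench with its saddle centred under the orange lift bracket while its handle is still up, and let go of it. Then pump the red handle: press it once fully down and let it come all the way back up so that the jack seats, then press it fully down again and keep it there, finishing while holding the handle down with the platform raised. Touch neither the platform nor the microscope with the robot, and leave the other things on the bench alone.

Things in the scene. Friction and masses are not known exactly. Their poses are not given: they have to be found in the camera images.
- jack: Loose blue lever jack, 0.77 kg. Origin: on the underside of its base, below the carry block; z up; x runs from handle end to saddle end. Base 70 wide (y), 14 thick, x = -190 to +135. Housing 28 high from the block to a round tower (44 dia, 34 high) at x = +105 holding the saddle. Handle pivot at x = -28, 35 above the underside, axis along y.
- saddle_top (a point): Centre of the top face of the jack's saddle, a 28 dia steel disc at jack x = +105, y = 0. 46 above the bench with the handle up; it rises 60 mm per rad of handle, 30 at full stroke.
- grip_block (a point): Centre of the top of the jack's aluminium carry block, 95 above the base's underside, at jack x = y = 0. The block is 34 along jack x, 30 along jack y; its upper 40 mm are free to grasp across the y faces, to carry or drag the jack by.
- paddle (a point): Centre of the upper face of the red paddle on the jack's handle (56 long, 36 wide, 12 thick), 142 from the pivot. Handle up: at about jack x = -148, 111 above the bench, the handle sloping up at 0.52 rad to its end; fully down: x = -170, 44 above the bench, nearly level.
- handle (a joint): Jack handle angle, rad: 0 = up (at rest), 0.5 = fully down at its stop. A light spring brings it back up when not pressed. At the paddle it takes 2 to 4 N free and about 10 to 17 N while lifting; the first 0.23 rad only takes up the gap below the bracket.
- stand: Fixed foot frame of the platform and all on it. Origin on the bench below the platform's centre; x points from the lift edge to the hinge. Platform: dark slab 300 (x) by 360 (y), 65 to 93 above the bench; microscope, 300 tall, on it. Under it rubber feet (36 dia) at x = -120, y = +-150 and posts at x = +140. The plain grey lug on the edge at y = +140 is no lift point.
- lift_point (a point): Centre of the underside of the orange lift bracket (52 along stand x, 50 along y, 16 thick), clamped at a varying place along the platform's free edge, at stand x = -178. 60 above the bench at rest, so the lowered saddle passes under it with 14 to spare.
- bracket_top (a point): Centre of the top of the same orange bracket, 16 above lift_point, marked with a black disc 20 dia.
- platform (a joint): Tilt of the platform, rad: 0 = resting on its feet, grows as the lift edge rises (about 0.051 rad, 16 mm at the bracket, when the jack is fully pumped).
- oil_bottle: Bystander: small amber bottle, 44 dia x 85 high (mm); origin at the centre of its underside. Leave it alone.
- stain_jar: Bystander: green glass jar, white cap, 60 dia x 75 high (mm); origin at the centre of its underside. Leave it alone.
- beaker: Bystander: glass beaker, 64 dia x 85 high (mm); origin at the centre of its underside. Leave it alone.
- dish: Bystander: clear closed dish, 86 dia x 16 high (mm); origin at the centre of its underside. Leave it alone.
- slide_box: Bystander: blue slide box 85 x 110 x 30 high (mm); origin at the centre of its underside. Leave it alone.
- pipette_stand: Bystander: clear stand with four hanging pipettes, base 120 x 160, 195 high (mm); origin at the centre of its underside. Leave it alone.

How it is judged (in metres and radians):
On the way, in this order (a step that is already met when the one before it is completed fails the run):
1. the jack stands flat with its saddle under the orange bracket, handle up, and has been let go (horizontal distance between saddle_top and lift_point below 0.012 m and height (world z) of jack below 0.006 m and angle between jack's own z axis and vertical below 0.05 rad and value of joint handle below 0.1 rad and contact force between the fingers and jack below 0.3 N), for 0.2 s.
2. first stroke: handle fully down, the jack lifts the platform (horizontal distance between saddle_top and lift_point below 0.014 m and value of joint handle above 0.44 rad and value of joint platform above 0.036 rad and contact force between jack and stand above 8 N), for 0.1 s.
3. handle all the way up again, platform back on its feet (value of joint handle below 0.1 rad and value of joint platform below 0.006 rad), for 0.1 s.
At the end, for the whole second after the job is handed in: Gripper presses the handle (over 3 N) at 0.44 rad or more; platform raised over 0.036 rad (11 mm at the bracket) by the jack alone (over 8 N on the saddle, robot off the platform); saddle centre within 14 mm of the bracket centre in plan (12 mm when first set); jack flat and still (all of step 2 and height (world z) of jack below 0.006 m and angle between jack's own z axis and vertical below 0.05 rad and contact force between the fingers and jack above 3 N and angular speed of jack below 0.01 rad/s and velocity of joint handle below 0.1 rad/s and contact force between each of the arm, the fingers and stand below 0.5 N); the arm keeps its last pose, push and grip.
It fails at once if the robot touches the platform, the microscope or the bracket (more than 4 N) (contact force between any of the arm, the fingers and stand above 4 N).
It fails at once if a bystander is moved by more than 30 mm (distance of any of oil_bottle, stain_jar, beaker, dish, slide_box, pipette_stand from where it was at the start of the episode above 0.03 m).
It also fails if it takes over 61 s, if anything falls off the work surface, if the arm or the gripper's body presses on something with over 40 N, if the wrist force passes 120 N, or if a joint passes its speed limit or range.

## Working session

There is one attempt and no reset: what is moved stays moved. The work goes in short steps, Python scripts to look and compute and a shell command to move; the robot and the scene stay as the last step left them, time stands still between calls to the robot, and variables do not carry over. Pictures are saved under pics/ and viewed, and the job is handed in when it is done.

```bash
ls; mkdir -p pics
python3 - <<'E'
from workcell import manip
import cv2
s=manip.observe();print(s)
for n in("scene","top","wrist"):
    cv2.imwrite(f"pics/{n}0.png",manip.camera(n)[:,:,::-1]);print(n,manip.camera_params(n))
print(manip.grip_point_offset)
E
```

```text
pics
{'t': 0.0, 'joints': array([-79.05026042,  34.38494744,  -0.14718205,  91.68154638,
         0.10264814,  54.02575274,  -4.57416573]), 'dq': array([ 0.01062061, -0.05759206, -0.0215963 ,  0.11578207,  0.02092313,
        0.02171321, -0.0703899 ]), 'tau': array([ 3.01367372e-04, -7.76482916e+01,  1.56515770e+00, -2.58004993e+01,
        1.24156731e-02,  8.91115400e-03, -1.05870035e-05]), 'position': array([191.71890126, 698.68253095, 230.4073385 ]), 'tcp_rot': array([[ 9.64363703e-01, -3.02885539e-04,  2.64579964e-01],
       [-2.64580108e-01, -1.57891440e-03,  9.64362418e-01],
       [ 1.25657685e-04, -9.99998708e-01, -1.60278523e-03]]), 'force': array([-0.78230245,  0.48674083, -0.56590106]), 'moment': array([-0.03664802,  0.03211284, -0.04037034]), 'width': 85.52212846514978}
scene {'fov_y': 42.52009081194599, 'cx': 318.55411034181566, 'cy': 235.53963404795022, 'k1': -0.13182870308306865, 'R': array([[ 0.84797209,  0.52958717,  0.02192621],
       [ 0.32712387, -0.49034374, -0.80780752],
       [-0.41705312,  0.69217082, -0.58903841]]), 't': array([-460.18442103, -108.98117239, 1775.11760743])}
top {'fov_y': 49.455664820513725, 'cx': 313.8178935723197, 'cy': 243.68556542869405, 'k1': -0.12336907215548808, 'R': array([[ 0.02451606, -0.99961227,  0.01320161],
       [-0.98343617, -0.02648741, -0.17930902],
       [ 0.17958917, -0.00858699, -0.98370422]]), 't': array([ -37.61018538,  554.93386241, 1478.57018688])}
wrist {'fov_y': 71.64105464676564, 'cx': 322.0086842271048, 'cy': 244.01835937037768, 'k1': -0.040876951120171694, 'tool_from_camera': array([[ 1.09104566e-04,  9.55332647e-01,  2.95532607e-01,
        -7.43077837e+01],
       [-8.54364540e-04, -2.95532412e-01,  9.55332331e-01,
        -1.42236995e+02],
       [ 9.99999629e-01, -3.56723700e-04,  7.83958402e-04,
        -5.70781616e-01],
       [ 0.00000000e+00,  0.00000000e+00,  0.00000000e+00,
         1.00000000e+00]])}
-18.700000000000003
```

View pics/scene0.png

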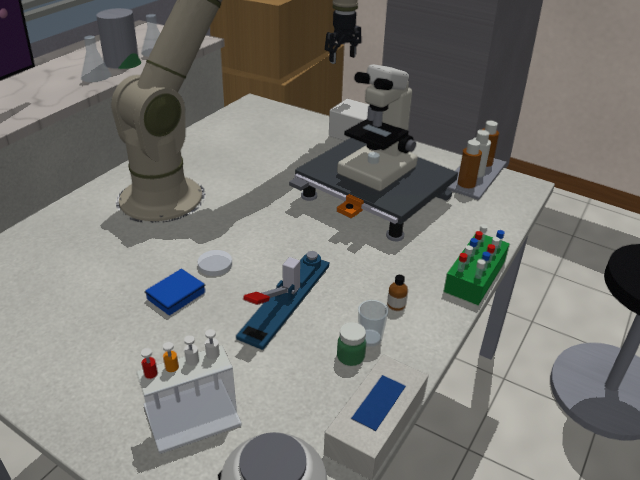

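View pics/top0.png

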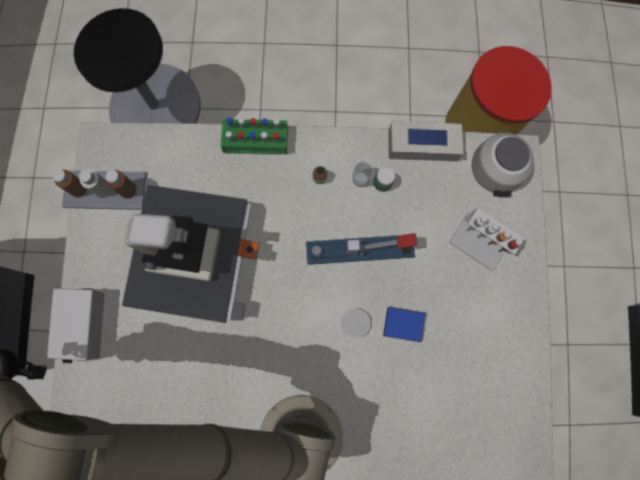

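View pics/wrist0.png

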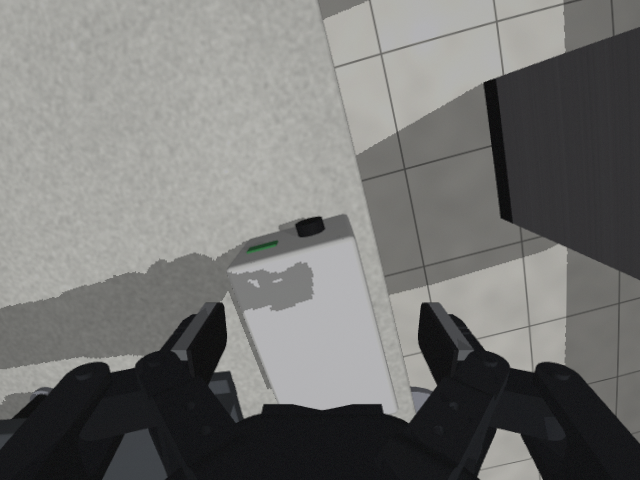

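The top view shows the jack saddle near (317,250), the block at (353,245), the paddle at (406,240) and the orange bracket at (250,249), with a clear path along +y. Next I'll measure these.

```bash
cat > h.py <<'E'
import numpy as np,cv2
from workcell import manip
def K(p):
    f=240/np.tan(np.radians(p["fov_y"])/2); return np.array([[f,0,p["cx"]],[0,f,p["cy"]],[0,0,1.]])
def ray(name,uv,s=None):
    """world origin, directions for pixels"""
    p=manip.camera_params(name); uv=np.atleast_2d(np.array(uv,float))
    k=K(p); d=(uv-[k[0,2],k[1,2]])/k[0,0]; n=d.copy()
    for _ in range(20): n=d/(1+p["k1"]*(n**2).sum(1,keepdims=True))
    v=np.c_[n,np.ones(len(n))]
    if name=="wrist":
        T=p["tool_from_camera"];R=s["tcp_rot"]@T[:3,:3];o=s["position"]+s["tcp_rot"]@T[:3,3]
        return o,v@R.T
    return -p["R"].T@p["t"], v@p["R"]
def plane(name,uv,z,s=None):
    o,v=ray(name,uv,s); return o+v*((z-o[2])/v[:,2:])
def proj(name,X,s=None):
    p=manip.camera_params(name);X=np.atleast_2d(X)
    if name=="wrist":
        T=p["tool_from_camera"];R=s["tcp_rot"]@T[:3,:3];o=s["position"]+s["tcp_rot"]@T[:3,3]; c=(X-o)@R
    else: c=X@p["R"].T+p["t"]
    n=c[:,:2]/c[:,2:]; n=n*(1+p["k1"]*(n**2).sum(1,keepdims=True)); k=K(p)
    return n*k[0,0]+[k[0,2],k[1,2]]
def tri(a,ua,b,ub,s=None):
    (o1,d1),(o2,d2)=ray(a,ua,s),ray(b,ub,s); d1=d1[0];d2=d2[0]
    t=np.linalg.lstsq(np.c_[d1,-d2],o2-o1,rcond=None)[0]
    p,q=o1+d1*t[0],o2+d2*t[1]; return (p+q)/2,np.linalg.norm(p-q)
def crop(name,x0,y0,x1,y1,f,out,im=None):
    im=manip.camera(name) if im is None else im
    cv2.imwrite(out,cv2.resize(im[y0:y1,x0:x1,::-1],None,fx=f,fy=f,interpolation=cv2.INTER_CUBIC))
E
python3 - <<'E'
from h import *
im=cv2.imread("pics/top0.png")[:,:,::-1]; sc=cv2.imread("pics/scene0.png")[:,:,::-1]
crop("",225,200,425,290,4,"pics/c1.png",im)
crop("",220,170,420,350,4,"pics/c2.png",sc)
E
```

```text
(no output)
```

View pics/c1.png

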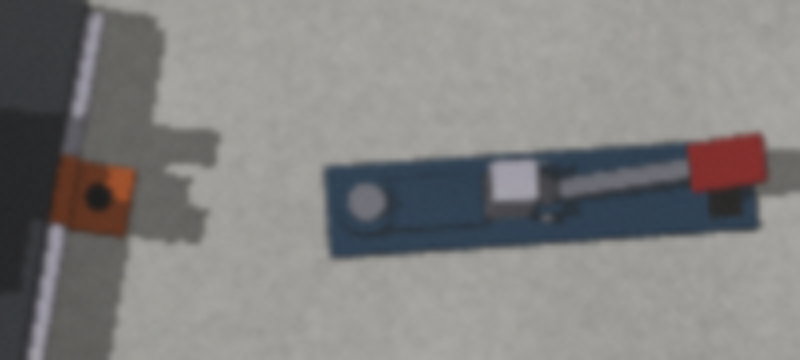

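View pics/c2.png

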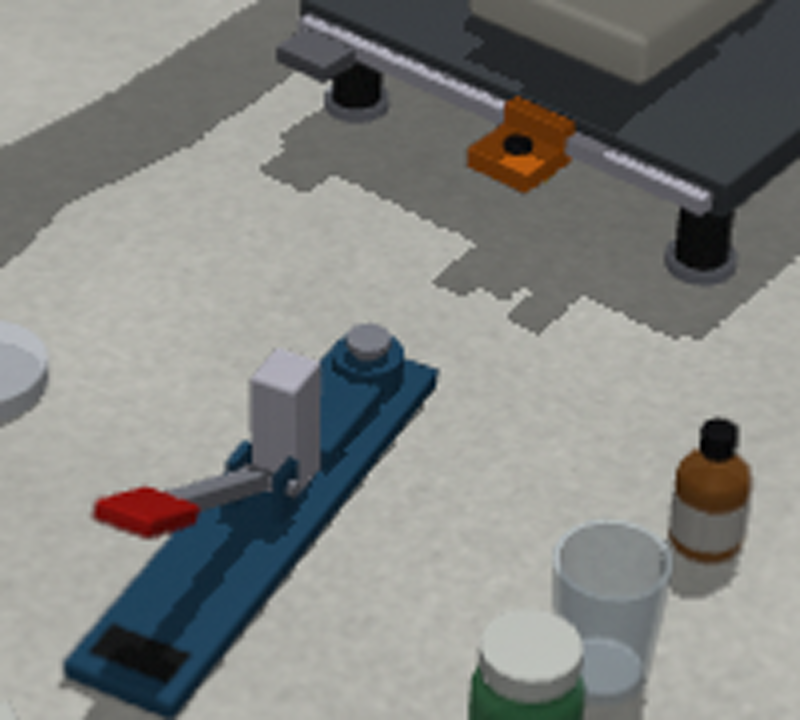

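```bash
cat > meas.py <<'E'
from h import *
def comp(m,near,r=25):
    n,l,st,c=cv2.connectedComponentsWithStats(m.astype(np.uint8))
    b=None
    for i in range(1,n):
        if st[i,4]>=4 and np.hypot(*(c[i]-near))<r and (b is None or st[i,4]>st[b,4]): b=i
    return (c[b],st[b,4]) if b else None
E
python3 - <<'E'
from h import *
top={"disc":((98,196),),"sad":((367,201),),"blk":((514,179),),"pad":((728,162),)}
zz={"disc":76,"sad":46,"blk":95,"pad":111}
T={k:np.array(v[0])/4+[225,200]-.375 for k,v in top.items()}
S={"disc":(517,145),"sad":(369,341),"blk":(286,370),"pad":(146,507)}
S={k:np.array(v)/4+[220,170]-.375 for k,v in S.items()}
for k in T: print(k,plane("top",T[k],zz[k])[0].round(1),plane("scene",S[k],zz[k])[0].round(1),tri("top",T[k],"scene",S[k])[0].round(1),tri("top",T[k],"scene",S[k])[1].round(1))
# base corners top face z14
c=np.array([(325,167),(332,257),(760,228)])/4+[225,200]-.375
print(plane("top",c,14).round(1))
# platform edge strip upper edge z~93
c=np.array([(97,14),(33,355)])/4+[225,200]-.375
print(plane("top",c,85).round(1))
# orange bracket corners
print(plane("top",np.array([(135,168),(126,237)])/4+[225,200]-.375,76).round(1))
im=cv2.imread("pics/top0.png")
# corners of platform
for uv in ((248,203),(229,321),(157,187),(124,306)): print(plane("top",uv,93).round(1))
E
```

```text
disc [531.6 162.8  76. ] [531.1 166.2  76. ] [531.9 163.   77.9] 1.6
sad [538.3 -31.3  46. ] [542.4 -32.1  46. ] [539.8 -30.5  43.6] 2.8
blk [ 548.6 -135.    95. ] [ 550.7 -134.2   95. ] [ 549.6 -134.4   94.5] 2.2
pad [ 562.  -285.8  111. ] [ 565.3 -285.4  111. ] [ 563.3 -285.2  109.7] 2.8
[[ 5.688e+02  4.000e-01  1.400e+01]
 [ 5.006e+02 -6.700e+00  1.400e+01]
 [ 5.309e+02 -3.283e+02  1.400e+01]]
[[664.3 168.9  85. ]
 [414.8 202.6  85. ]]
[[552.8 137.   76. ]
 [502.3 141.3  76. ]]
[[662.5 170.5  93. ]]
[[322.7 207.9  93. ]]
[[704.6 441.4  93. ]]
[[354.4 509.4  93. ]]
```

```bash
python3 -m pendant '{"slide":[[0,0,1],[0,0,2],[0,0,3],[0,0,4],[0,0,5]],"turn":[[0,0,0],[0,0,-1],[0,0,-2],[0,0,-3],[0,0,-4]],"fingers":[1,1,1,1,1]}'
python3 -m pendant '{"slide":[[0.4,-0.9,0],[0.8,-1.8,0],[1.2,-2.7,0],[1.6,-3.6,0],[2,-4.5,0]],"turn":[[0,0,-1],[0,0,-2],[0,0,-3],[0,0,-4],[0,0,-5]],"fingers":[1,1,1,1,1]}'
```

```text
t: 0.57
position: [191.6, 698.3, 432.4]
tcp_rot: [[0.77, -0.001, 0.638], [-0.638, -0.001, 0.77], [0.0, -1.0, -0.002]]
force: [-0.2, 1.7, -0.0]
width: 85.3
t: 0.98
position: [272.1, 516.3, 432.3]
tcp_rot: [[0.343, -0.002, 0.939], [-0.939, -0.001, 0.343], [0.0, -1.0, -0.002]]
force: [0.4, 0.6, -0.2]
width: 85.5
```

```bash
python3 -m pendant '{"slide":[[0.4,-0.95,0],[0.8,-1.9,0],[1.2,-2.85,0],[1.6,-3.8,0],[2,-4.75,0]],"turn":[[0,0,-1],[0,0,-2],[0,0,-2.4],[0,0,-2.4],[0,0,-2.4]],"fingers":[1,1,1,1,1]}'
python3 -m pendant '{"slide":[[0.4,-0.95,0],[0.8,-1.9,0],[1.2,-2.85,0],[1.6,-3.8,0],[2,-4.75,0]],"turn":[[0,0,0],[0,0,0],[0,0,0],[0,0,0],[0,0,0]],"fingers":[1,1,1,1,1]}'
python3 -m pendant '{"slide":[[0.4,-0.95,-0.3],[0.8,-1.9,-0.6],[1.2,-2.85,-0.9],[1.6,-3.8,-1.2],[2,-4.75,-1.5]],"turn":[[0,0,0],[0,0,0],[0,0,0],[0,0,0],[0,0,0]],"fingers":[1,1,1,1,1]}'
```

```text
t: 1.4
position: [352.3, 324.2, 432.2]
tcp_rot: [[0.099, -0.002, 0.995], [-0.995, -0.0, 0.099], [-0.0, -1.0, -0.002]]
force: [1.1, 0.1, 1.3]
width: 85.3
t: 1.82
position: [432.4, 132.0, 432.3]
tcp_rot: [[0.099, -0.002, 0.995], [-0.995, 0.001, 0.099], [-0.001, -1.0, -0.002]]
force: [0.5, -0.4, 0.5]
width: 85.4
t: 2.23
position: [509.5, -52.5, 374.3]
tcp_rot: [[0.1, -0.001, 0.995], [-0.995, 0.001, 0.1], [-0.001, -1.0, -0.001]]
force: [0.4, 1.0, 0.5]
width: 85.4
```

```bash
python3 -m pendant '{"slide":[[0.2,-0.4,-0.8],[0.4,-0.8,-1.6],[0.6,-1.2,-2.4],[0.8,-1.6,-3.2],[1,-2.05,-3.9]],"turn":[[0,0,0],[0,0,0],[0,0,0],[0,0,0],[0,0,0]],"fingers":[1,1,1,1,1]}'
python3 - <<'E'
from h import *
s=manip.observe();print(s["position"],s["t"])
cv2.imwrite("pics/w1.png",manip.camera("wrist")[:,:,::-1])
print(proj("wrist",[[531.8,163,76],[540,-31,46],[549.5,-134.5,95]],s))
E
```

```text
t: 2.65
position: [549.3, -134.7, 215.9]
tcp_rot: [[0.1, -0.003, 0.995], [-0.995, 0.001, 0.1], [-0.002, -1.0, -0.003]]
force: [-0.3, 0.7, 0.3]
width: 85.6
[ 549.2595344  -134.74880101  215.90702708] 2.65
[[ 339.64134224 -197.20191581]
 [ 322.77679149  107.1478245 ]
 [ 321.6012769   236.23878873]]
```

View pics/w1.png

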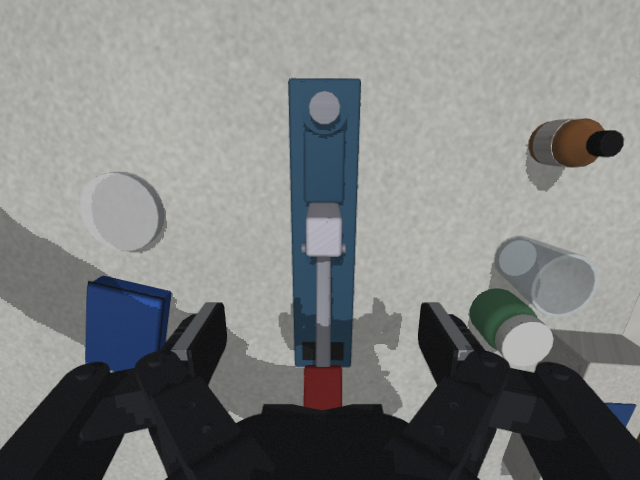

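The saddle (324,107) and the block top (324,237) both fall within 2 px of where I predicted them, so I'll descend and grasp.

```bash
python3 -m pendant '{"slide":[[0.03,0,-0.8],[0.03,0,-1.6],[0.03,0,-2.4],[0.03,0,-3.2],[0.03,0,-3.9]],"turn":[[0,0,0],[0,0,0],[0,0,0],[0,0,0],[0,0,0]],"fingers":[1,1,1,1,1]}'
python3 -m pendant '{"slide":[[0,0,0],[0,0,0],[0,0,0],[0,0,0],[0,0,0]],"turn":[[0,0,0],[0,0,0],[0,0,0],[0,0,0],[0,0,0]],"fingers":[0.6,0.3,0.2,0,0]}'
python3 -m pendant '{"slide":[[0,0,0],[0,0,0],[0,0,0],[0,0,0],[0,0,0]],"turn":[[0,0,0],[0,0,0],[0,0,0],[0,0,0],[0,0,0]],"fingers":[0,0,0,0,0]}'
python3 - <<'E'
from h import *
s=manip.observe();print(s["position"],s["t"])
cv2.imwrite("pics/w2.png",manip.camera("wrist")[:,:,::-1])
crop("top",225,200,425,290,4,"pics/c3.png")
E
```

```text
t: 3.12
position: [549.4, -137.7, 54.1]
tcp_rot: [[0.098, -0.008, 0.995], [-0.995, -0.001, 0.098], [0.0, -1.0, -0.008]]
force: [-0.3, 1.1, -0.4]
width: 85.4
t: 3.53
position: [550.4, -137.8, 56.0]
tcp_rot: [[0.098, -0.005, 0.995], [-0.995, -0.001, 0.098], [0.001, -1.0, -0.005]]
force: [-0.4, -0.3, 3.5]
width: 29.3
t: 3.95
position: [550.2, -137.5, 56.1]
tcp_rot: [[0.098, -0.005, 0.995], [-0.995, -0.001, 0.098], [0.001, -1.0, -0.006]]
force: [-1.3, 0.8, -3.0]
width: 29.3
[ 550.20492797 -137.49788207   56.10719627] 3.95
```

View pics/w2.png

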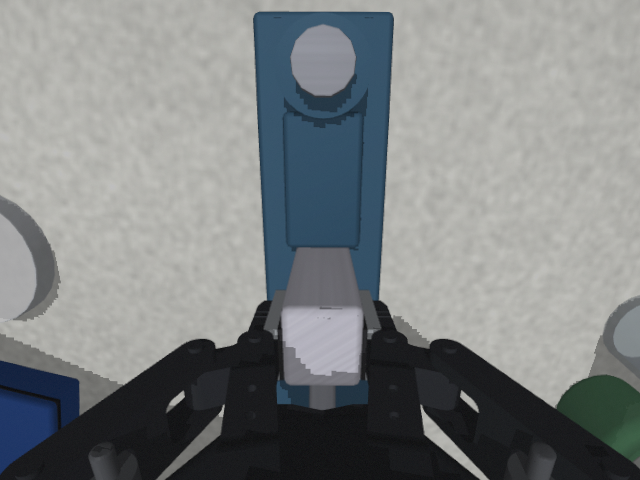

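```bash
python3 - <<'E'
from h import *
s=manip.observe(); print(plane("wrist",(323,60.5),46,s))
E
python3 -m pendant '{"slide":[[0,0,0.06],[0,0.4,0.06],[0,0.8,0.06],[0,1.3,0.06],[0,1.8,0.06]],"turn":[[0,0,0],[0,0,0],[0,0,0],[0,0,0],[0,0,0]],"fingers":[0,0,0,0,0]}'
python3 -m pendant '{"slide":[[-0.05,0.5,0],[-0.1,1,0],[-0.15,1.4,0],[-0.15,1.7,0],[-0.15,1.7,0]],"turn":[[0,0,0],[0,0,0],[0,0,0],[0,0,0],[0,0,0]],"fingers":[0,0,0,0,0]}'
python3 - <<'E'
from h import *
s=manip.observe();print(s["position"],s["t"])
cv2.imwrite("pics/w3.png",manip.camera("wrist")[:,:,::-1])
print(plane("wrist",(323,60.5),46,s))
print(proj("wrist",[[531.8,163,76]],s))
E
```

```text
[[540.95517998 -30.87711409  46.        ]]
t: 4.47
position: [550.1, -65.3, 58.4]
tcp_rot: [[0.097, -0.006, 0.995], [-0.995, -0.001, 0.097], [0.001, -1.0, -0.006]]
force: [0.1, 1.0, -7.7]
width: 29.4
t: 4.88
position: [544.0, 5.9, 58.2]
tcp_rot: [[0.101, -0.006, 0.995], [-0.995, 0.0, 0.101], [-0.001, -1.0, -0.006]]
force: [-0.4, 1.0, -8.7]
width: 29.2
[543.97903536   5.93119638  58.15063312] 4.8833
[[534.37912193 113.0199024   46.        ]]
[[ 330.91991717 -139.0975096 ]]
```

View pics/w3.png

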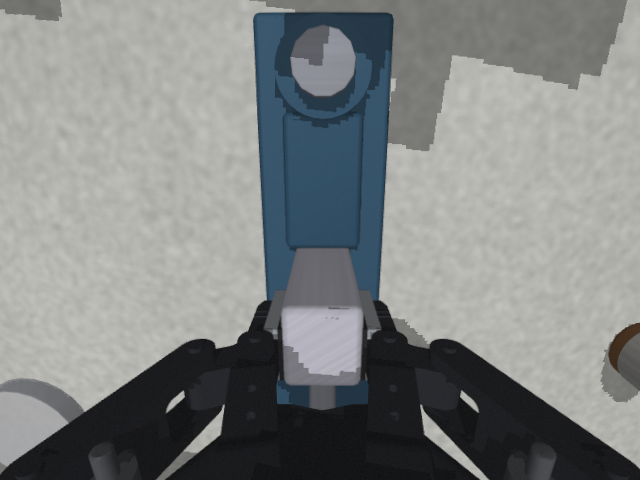

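```bash
python3 -m pendant '{"slide":[[0,0.4,0],[0,0.8,0],[0,1.15,0],[0,1.25,0],[0,1.25,0]],"turn":[[0,0,0],[0,0,0],[0,0,0],[0,0,0],[0,0,0]],"fingers":[0,0,0,0,0]}'
python3 - <<'E'
from h import *
s=manip.observe();print(s["position"],s["t"])
cv2.imwrite("pics/w4.png",manip.camera("wrist")[:,:,::-1])
print(plane("wrist",(323,60.5),48,s))
print(proj("wrist",[[531.8,163,76],[533.5,163,48]],s))
im=manip.camera("top");cv2.imwrite("pics/t4.png",im[:,:,::-1])
crop("top",200,190,400,290,4,"pics/c4.png",im)
im=manip.camera("scene");cv2.imwrite("pics/s4.png",im[:,:,::-1])
crop("top",260,150,460,300,4,"pics/c5.png",im)
E
```

```text
t: 5.35
position: [544.6, 54.3, 58.3]
tcp_rot: [[0.1, -0.005, 0.995], [-0.995, -0.001, 0.1], [0.001, -1.0, -0.005]]
force: [-0.2, -0.6, -7.4]
width: 29.1
[544.57643965  54.34560445  58.26712457] 5.35
[[535.06735789 160.98435246  48.        ]]
[[313.66217285  33.31234439]
 [319.71593639  54.78952181]]
```

View pics/w4.png

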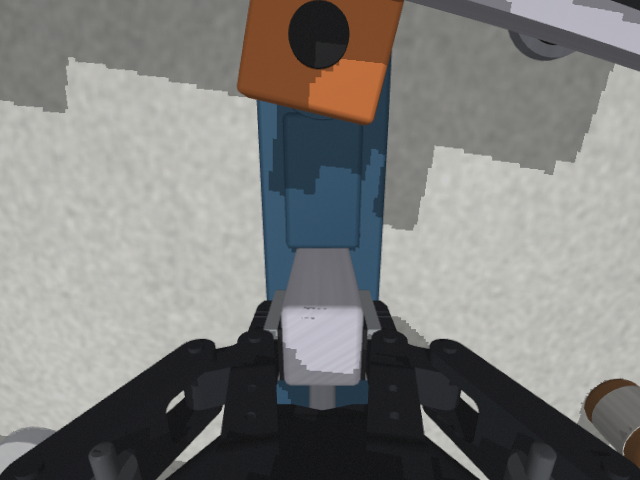

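View pics/c4.png

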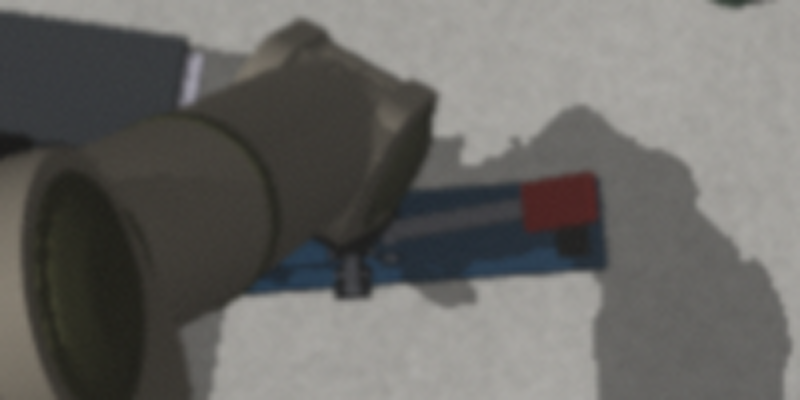

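View pics/c5.png

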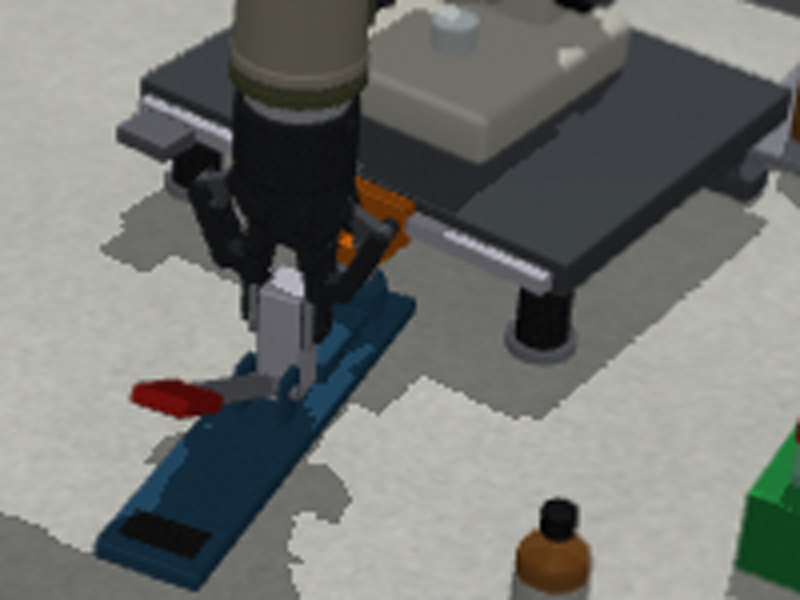

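Wrist view: the bracket's black disc is at about (319,34). The hidden saddle was fixed at (323,60.5) before, because the jack moves with the gripper.

Run:
```python
from h import *
s=manip.observe()
im=cv2.imread("pics/w4.png");g=im.max(2)
m=(g<60).astype(np.uint8);m[80:]=0;m[:,:280]=0;m[:,360:]=0
n,l,st,c=cv2.connectedComponentsWithStats(m)
for i in range(1,n):
    if st[i,4]>200: print(c[i],st[i])
i=1+st[1:,4].argmax()
print(cv2.fitEllipse(cv2.findContours((l==i).astype(np.uint8),0,2)[0][0]))
w=cv2.imread("pics/w3.png").min(2)
d=plane("wrist",(319,34.5),76,s);print("disc",d,"saddle",plane("wrist",(323,60.5),48,s))
# saddle pixel check
print(proj("wrist",[d[0]],s), plane("wrist",[(300,0),(240,90),(375,122),(398,20)],76,s).round(1))
```

```text
[318.44809741  33.96651446] [ 288    0   61   69 3285]
((318.4476318359375, 33.937782287597656), (59.85386276245117, 68.03333282470703), 179.507080078125)
disc [[533.76831537 160.89630165  76.        ]] saddle [[535.23776027 159.02710691  48.        ]]
[[319.   34.5]] [[526.6 170.5  76. ]
 [508.1 141.2  76. ]
 [556.1 135.2  76. ]
 [559.3 167.9  76. ]]
```

```bash
python3 -c "
from h import *
s=manip.observe();print(s['position'],s['t'])"
```

```text
[544.45922478  52.35298273  58.45596466] 5.5
```

```bash
python3 -m pendant '{"slide":[[-0.035,0.1,0],[-0.035,0.1,0],[-0.035,0.1,-0.03],[-0.035,0.1,-0.06],[-0.035,0.1,-0.06]],"turn":[[0,0,0],[0,0,0],[0,0,0],[0,0,0],[0,0,0]],"fingers":[0,0,0,0,0]}'
python3 - <<'E'
from h import *
s=manip.observe();print(s["position"],s["t"],s["force"])
im=manip.camera("wrist");cv2.imwrite("pics/w5.png",im[:,:,::-1])
m=(im.max(2)<60).astype(np.uint8);m[80:]=0;m[:,:280]=0;m[:,360:]=0
n,l,st,c=cv2.connectedComponentsWithStats(m);i=1+st[1:,4].argmax();print(c[i],st[i])
d=plane("wrist",c[i],76,s);sa=plane("wrist",(323,60.5),s["position"][2]-10.1,s);print(d,sa,d-sa)
print(manip.observe()["position"])
E
```

```text
t: 5.92
position: [543.2, 55.8, 56.2]
tcp_rot: [[0.097, -0.005, 0.995], [-0.995, -0.002, 0.097], [0.002, -1.0, -0.005]]
force: [-0.4, -1.0, -5.1]
width: 29.4
[543.21307181  55.812       56.16615623] 5.9167 [-0.43163557 -0.99199484 -5.05716848]
[320.86696165  37.37522124] [ 290    3   62   70 3390]
[[533.37074917 162.94585282  76.        ]] [[534.07989257 162.41067984  46.06615623]] [[-0.7091434   0.53517298 29.93384377]]
[543.21496845  55.91254368  56.16223504]
```

```bash
python3 -m pendant '{"slide":[[-0.01,0,-0.015],[-0.01,0,-0.02],[-0.01,0,-0.02],[-0.01,0,-0.02],[-0.01,0,-0.02]],"turn":[[0,0,0],[0,0,0],[0,0,0],[0,0,0],[0,0,0]],"fingers":[0,0,0.15,0.3,0.5]}'
python3 -m pendant '{"slide":[[0,0,0],[0,0,0],[0,0,0],[0,0,0],[0,0,0]],"turn":[[0,0,0],[0,0,0],[0,0,0],[0,0,0],[0,0,0]],"fingers":[1,1,1,1,1]}'
python3 -m pendant '{"slide":[[0,0,0.6],[0,0,1.4],[0,0,2.2],[0,0,2.6],[0,0,2.6]],"turn":[[0,0,0],[0,0,0],[0,0,0],[0,0,0],[0,0,0]],"fingers":[1,1,1,1,1]}'
python3 - <<'E'
from h import *
s=manip.observe();print(s["position"],s["t"],s["force"])
im=manip.camera("wrist");cv2.imwrite("pics/w6.png",im[:,:,::-1])
im=manip.camera("scene");crop("",260,150,460,300,4,"pics/c6.png",im)
E
```

```text
t: 6.38
position: [543.4, 56.0, 55.8]
tcp_rot: [[0.097, -0.003, 0.995], [-0.995, -0.002, 0.097], [0.002, -1.0, -0.004]]
force: [-0.5, 0.4, -0.2]
width: 40.0
t: 6.8
position: [543.4, 56.0, 55.8]
tcp_rot: [[0.097, -0.003, 0.995], [-0.995, -0.002, 0.097], [0.002, -1.0, -0.004]]
force: [0.4, 0.7, 0.0]
width: 85.8
t: 7.22
position: [545.0, 56.0, 163.0]
tcp_rot: [[0.097, 0.001, 0.995], [-0.995, -0.001, 0.097], [0.001, -1.0, 0.001]]
force: [-0.1, -0.0, -0.1]
width: 85.8
[544.97736437  55.9712352  162.97945013] 7.2167 [-0.05441315 -0.0348407  -0.098318  ]
```

View pics/w6.png

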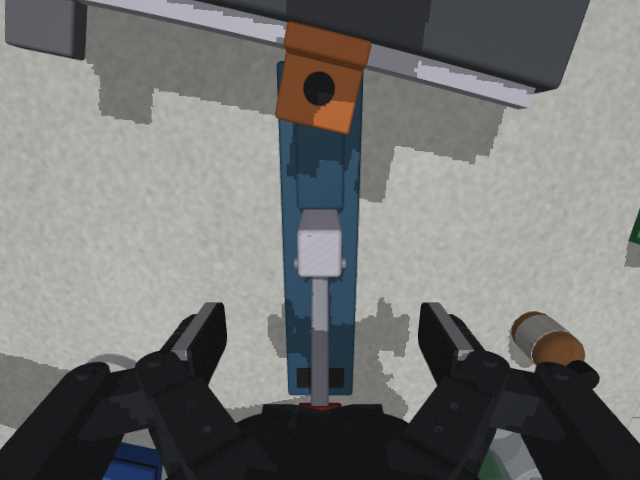

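View pics/c6.png

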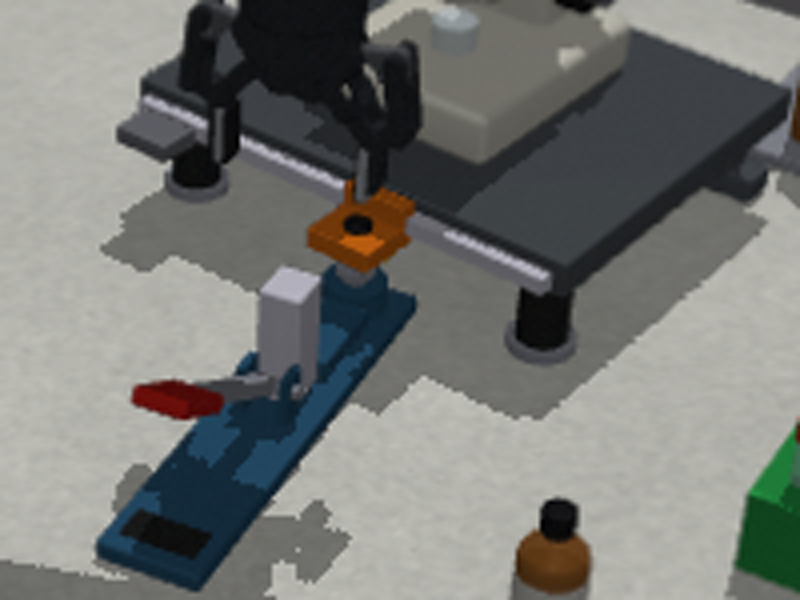

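The jack is released with its handle up. The block top is at about (320.5,254), the disc at (319,88.5), and the base's left and right edges are visible. I'll check the fit with these.

Run:
```python
from h import *
s=manip.observe()
b=plane("wrist",(320.5,254.5),95,s)[0];d=plane("wrist",(319,88.5),76,s)[0]
e=plane("wrist",[(289,394),(352,393),(278,62)],14,s)
ax=e[2]-e[0];ax/=np.linalg.norm(ax)
print(s["position"],b,d,e.round(1),np.degrees(np.arctan2(ax[1],ax[0])))
print("saddle",b+105*ax,"diff",d-b-105*ax,"paddle",b-148*ax,b-170*ax)
```

```text
[543.49364296  56.44248347 160.12549636] [542.92472567  59.6325708   95.        ] [531.90402312 162.51343971  76.        ] [[ 526.8 -128.1   14. ]
 [ 593.5 -120.1   14. ]
 [ 496.5  187.5   14. ]] 95.4846792904763
saddle [532.88886943 164.15185892  95.        ] diff [ -0.9848463   -1.63841922 -19.        ] paddle [557.070504   -87.68985436  95.        ] [ 559.17325484 -109.58913378   95.        ]
```

```bash
python3 -m pendant '{"slide":[[0.07,-0.8,0],[0.14,-1.6,0],[0.21,-2.4,0],[0.28,-3.2,0],[0.35,-3.65,0]],"turn":[[0,0,0],[0,0,0],[0,0,0],[0,0,0],[0,0,0]],"fingers":[0.6,0.3,0,0,0]}'
python3 -m pendant '{"slide":[[0,0,0],[0,0,0],[0,0,-0.2],[0,0,-0.5],[0,0,-0.5]],"turn":[[0,0,0],[0,0,0],[0,0,0],[0,0,0],[0,0,0]],"fingers":[0,0,0,0,0]}'
python3 - <<'E'
from h import *
s=manip.observe();print(s["position"],s["t"],s["force"])
im=manip.camera("wrist");cv2.imwrite("pics/w7.png",im[:,:,::-1])
im=manip.camera("scene");crop("",240,150,440,300,4,"pics/c7.png",im)
print(manip.observe()["position"])
E
```

```text
t: 7.73
position: [556.6, -93.3, 159.0]
tcp_rot: [[0.095, -0.004, 0.996], [-0.996, -0.003, 0.095], [0.002, -1.0, -0.004]]
force: [-0.0, -0.4, -0.2]
width: 25.7
t: 8.15
position: [555.4, -91.2, 136.3]
tcp_rot: [[0.097, -0.007, 0.995], [-0.995, -0.002, 0.097], [0.001, -1.0, -0.008]]
force: [-0.4, 0.6, -0.1]
width: -0.1
[555.41219242 -91.18774446 136.31327885] 8.15 [-0.44274784  0.60368327 -0.08647081]
[556.02981682 -92.09900972 137.92209397]
```

View pics/w7.png

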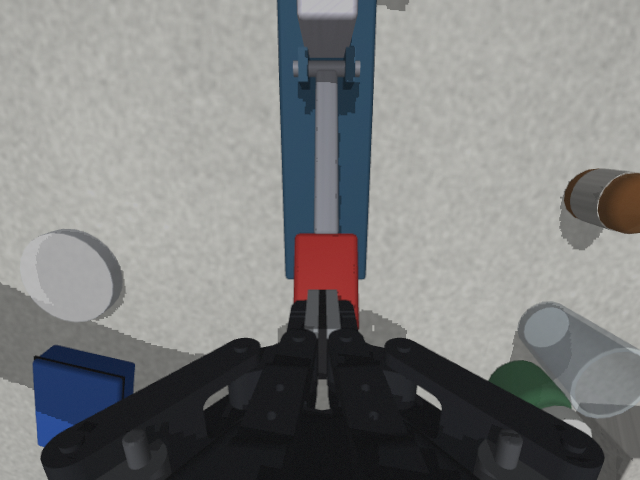

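View pics/c7.png

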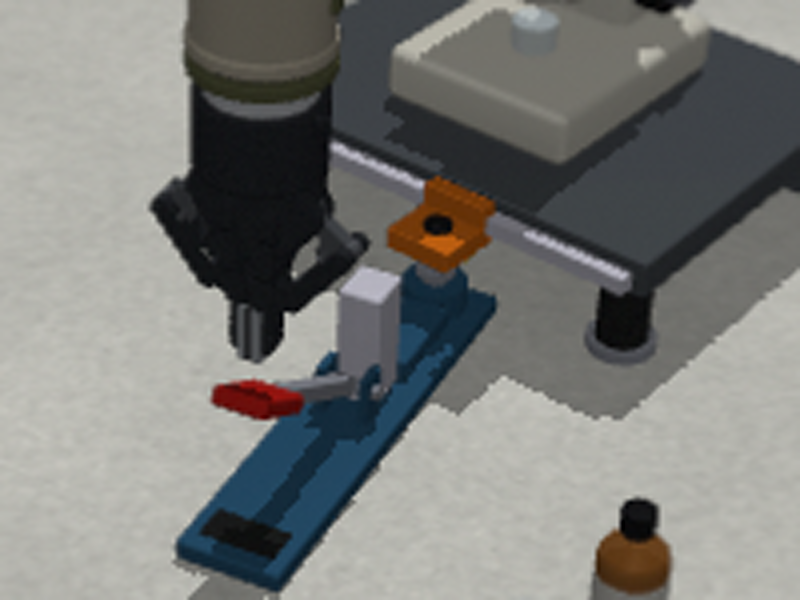

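The shut fingers are centred over the red paddle, which is at about (327,270) in the wrist view. I'll start the first stroke along the handle's arc.

```bash
python3 -m pendant '{"slide":[[0.03,0.02,-0.3],[0.03,0.02,-0.55],[0.03,0.02,-0.75],[0.03,-0.05,-0.9],[0.03,-0.13,-1.05]],"turn":[[0,0,0],[0,0,0],[0,0,0],[0,0,0],[0,0,0]],"fingers":[0,0,0,0,0]}'
python3 -m pendant '{"slide":[[0,-0.06,-0.15],[0.01,-0.13,-0.3],[0.02,-0.2,-0.45],[0.03,-0.25,-0.6],[0.03,-0.28,-0.75]],"turn":[[0,0,0],[0,0,0],[0,0,0],[0,0,0],[0,0,0]],"fingers":[0,0,0,0,0]}'
```

```text
t: 8.67
position: [557.3, -96.8, 95.1]
tcp_rot: [[0.097, -0.006, 0.995], [-0.995, -0.002, 0.097], [0.001, -1.0, -0.007]]
force: [-0.0, 3.2, 0.9]
width: -0.2
t: 9.08
position: [558.2, -106.8, 65.1]
tcp_rot: [[0.098, -0.007, 0.995], [-0.995, 0.001, 0.098], [-0.002, -1.0, -0.007]]
force: [-2.7, 7.8, 13.7]
width: -0.1
```

```bash
python3 -m pendant '{"slide":[[0,-0.02,-0.15],[0,-0.04,-0.3],[0,-0.05,-0.42],[0,-0.05,-0.52],[0,-0.05,-0.56]],"turn":[[0,0,0],[0,0,0],[0,0,0],[0,0,0],[0,0,0]],"fingers":[0,0,0,0,0]}'
python3 -c "
from h import *
s=manip.observe();print(s['position'],s['force'])"
```

```text
t: 9.5
position: [558.5, -109.6, 43.1]
tcp_rot: [[0.097, -0.006, 0.995], [-0.995, 0.001, 0.097], [-0.002, -1.0, -0.006]]
force: [-3.1, 1.8, 23.1]
width: -0.1
[ 558.47400274 -109.55490319   43.10019246] [-3.1334421   1.84689735 23.13630417]
```

```bash
python3 -m pendant '{"slide":[[0,0,-0.04],[0,0,-0.06],[0,0,-0.06]],"turn":[[0,0,0],[0,0,0],[0,0,0]],"fingers":[0,0,0]}'
python3 - <<'E'
from h import *
s=manip.observe();print(s["position"],s["t"],s["force"])
im=manip.camera("wrist");cv2.imwrite("pics/w8.png",im[:,:,::-1])
im=manip.camera("scene");crop("",240,150,440,300,4,"pics/c8.png",im)
im=manip.camera("top");crop("",200,190,400,290,4,"pics/d8.png",im)
s=manip.observe();print(s["position"],s["t"],s["force"])
E
```

```text
t: 9.75
position: [558.6, -109.6, 42.4]
tcp_rot: [[0.096, -0.004, 0.995], [-0.995, 0.003, 0.096], [-0.004, -1.0, -0.004]]
force: [-5.1, 4.7, 30.5]
width: 0.0
[ 558.59452217 -109.61809249   42.36477913] 9.75 [-5.14259873  4.65985629 30.48922444]
[ 558.56829338 -109.6093281    42.47918218] 9.9 [-4.40592991  4.2735031  29.90078946]
```

View pics/c8.png

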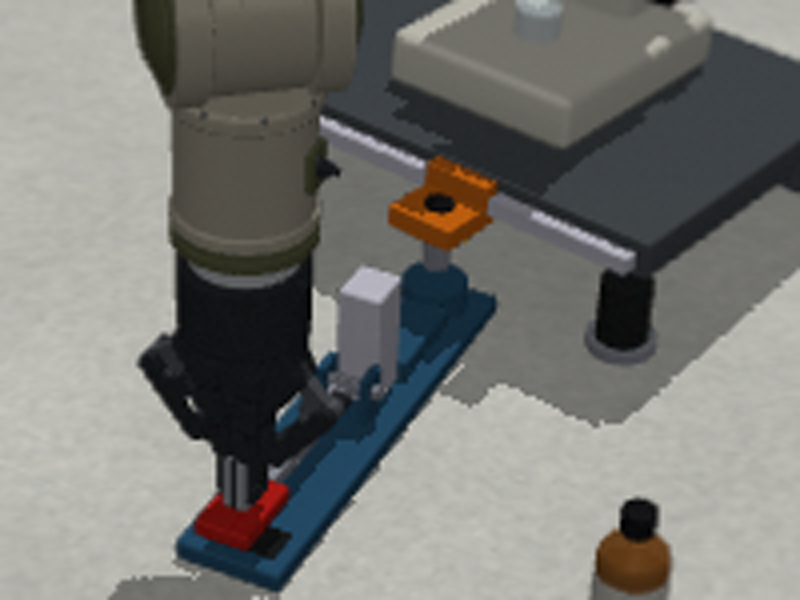

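View pics/w8.png

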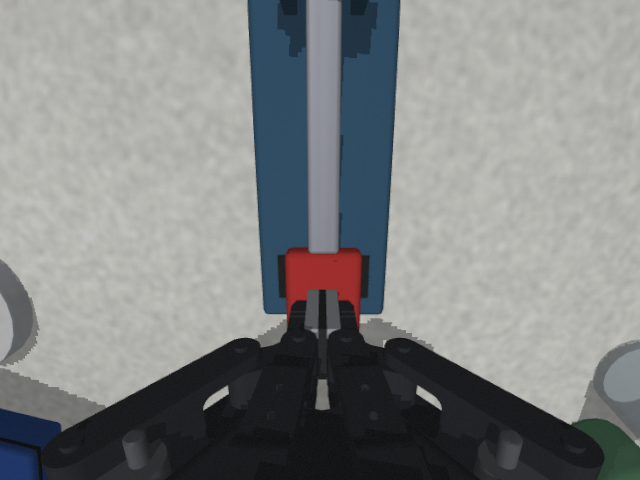

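View pics/d8.png

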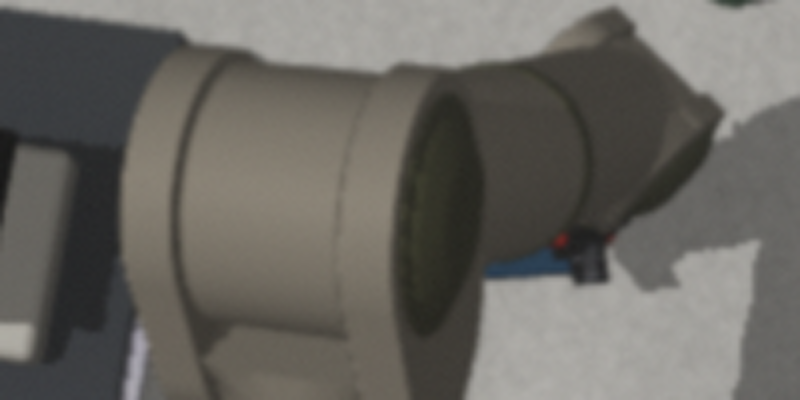

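The platform is raised (the disc moved from about (438,226) to (438,203) in the crop), the paddle is down at its stop, and the jack's base hasn't moved. Next I'll let the handle back up.

```bash
python3 -m pendant '{"slide":[[0,0.05,0.3],[0,0.12,0.6],[0,0.2,0.9],[-0.02,0.3,1.2],[-0.03,0.38,1.5]],"turn":[[0,0,0],[0,0,0],[0,0,0],[0,0,0],[0,0,0]],"fingers":[0,0,0,0,0]}'
python3 -m pendant '{"slide":[[0,0.06,0.3],[0,0.06,0.7],[0,0.06,1],[0,0.06,1],[0,0.06,1]],"turn":[[0,0,0],[0,0,0],[0,0,0],[0,0,0],[0,0,0]],"fingers":[0,0,0,0,0]}'
python3 - <<'E'
from h import *
s=manip.observe();print(s["position"],s["t"],s["force"])
im=manip.camera("wrist");cv2.imwrite("pics/w9.png",im[:,:,::-1])
im=manip.camera("scene");crop("",240,150,440,300,4,"pics/c9.png",im);cv2.imwrite("pics/s9.png",im[:,:,::-1])
s=manip.observe();print(s["position"],s["t"],s["force"])
E
```

```text
t: 10.32
position: [557.0, -94.7, 103.0]
tcp_rot: [[0.095, -0.005, 0.995], [-0.995, 0.003, 0.095], [-0.004, -1.0, -0.004]]
force: [-0.7, 0.2, -0.2]
width: 0.0
t: 10.73
position: [557.3, -92.3, 143.3]
tcp_rot: [[0.096, -0.004, 0.995], [-0.995, 0.003, 0.096], [-0.003, -1.0, -0.003]]
force: [-0.1, 0.4, -1.4]
width: 0.2
[557.292606   -92.32650464 143.28280809] 10.7333 [-0.13386203  0.44264245 -1.38660041]
[556.72539521 -92.16203072 142.37894866] 10.8333 [-0.09248372 -0.30985962 -0.28808576]
```

View pics/c9.png

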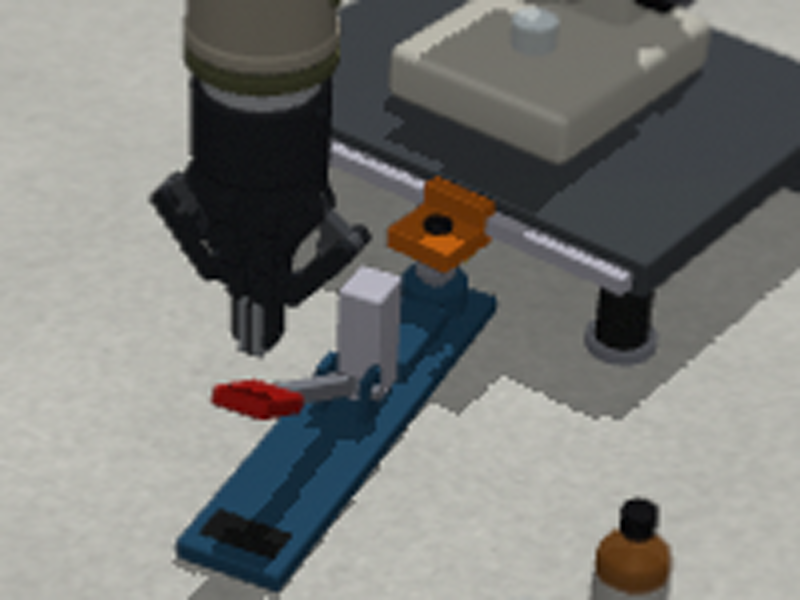

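View pics/w9.png

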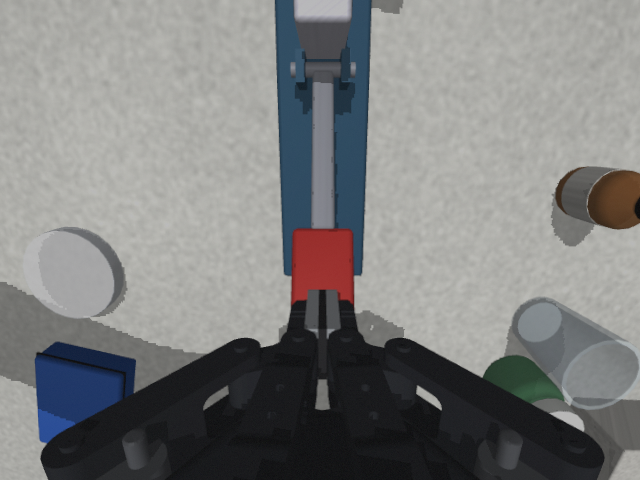

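The handle is up, the platform is back down on its feet, and the jack is in the same place (base corners and disc at (438,226) unchanged). Now the second stroke.

```bash
python3 -m pendant '{"slide":[[0.02,0.02,-0.35],[0.02,0.02,-0.65],[0.02,0.02,-0.85],[0.02,-0.03,-1.02],[0.03,-0.1,-1.18]],"turn":[[0,0,0],[0,0,0],[0,0,0],[0,0,0],[0,0,0]],"fingers":[0,0,0,0,0]}'
python3 -m pendant '{"slide":[[0,-0.06,-0.15],[0.01,-0.12,-0.3],[0.02,-0.18,-0.45],[0.03,-0.22,-0.6],[0.03,-0.25,-0.75]],"turn":[[0,0,0],[0,0,0],[0,0,0],[0,0,0],[0,0,0]],"fingers":[0,0,0,0,0]}'
```

```text
t: 11.25
position: [557.5, -96.2, 94.1]
tcp_rot: [[0.096, -0.007, 0.995], [-0.995, 0.004, 0.096], [-0.004, -1.0, -0.006]]
force: [-0.7, 2.1, 1.5]
width: 0.0
t: 11.67
position: [558.4, -105.6, 64.3]
tcp_rot: [[0.096, -0.007, 0.995], [-0.995, 0.006, 0.096], [-0.006, -1.0, -0.007]]
force: [-2.0, 4.6, 15.3]
width: 0.3
```

```bash
python3 -m pendant '{"slide":[[0,-0.03,-0.15],[0,-0.06,-0.3],[0,-0.08,-0.42],[0,-0.08,-0.5],[0,-0.08,-0.56]],"turn":[[0,0,0],[0,0,0],[0,0,0],[0,0,0],[0,0,0]],"fingers":[0,0,0,0,0]}'
python3 -m pendant '{"slide":[[0,0,-0.04],[0,0,-0.05],[0,0,-0.05],[0,0,-0.05],[0,0,-0.05]],"turn":[[0,0,0],[0,0,0],[0,0,0],[0,0,0],[0,0,0]],"fingers":[0,0,0,0,0]}'
python3 - <<'E'
from h import *
im=manip.camera("wrist");cv2.imwrite("pics/w10.png",im[:,:,::-1])
im=manip.camera("scene");crop("",240,150,440,300,4,"pics/c10.png",im);cv2.imwrite("pics/s10.png",im[:,:,::-1])
s=manip.observe();print(s["position"],s["t"],s["force"])
E
```

```text
t: 12.08
position: [558.6, -108.3, 42.5]
tcp_rot: [[0.096, -0.006, 0.995], [-0.995, 0.007, 0.096], [-0.008, -1.0, -0.006]]
force: [-4.4, 4.6, 30.2]
width: 0.3
t: 12.5
position: [558.7, -108.3, 42.4]
tcp_rot: [[0.095, -0.005, 0.995], [-0.995, 0.009, 0.095], [-0.01, -1.0, -0.004]]
force: [-6.0, 3.8, 30.6]
width: -0.3
[ 558.70117316 -108.29331122   42.38615014] 12.6 [-5.44228162  4.12841565 30.21754404]
```

View pics/c10.png

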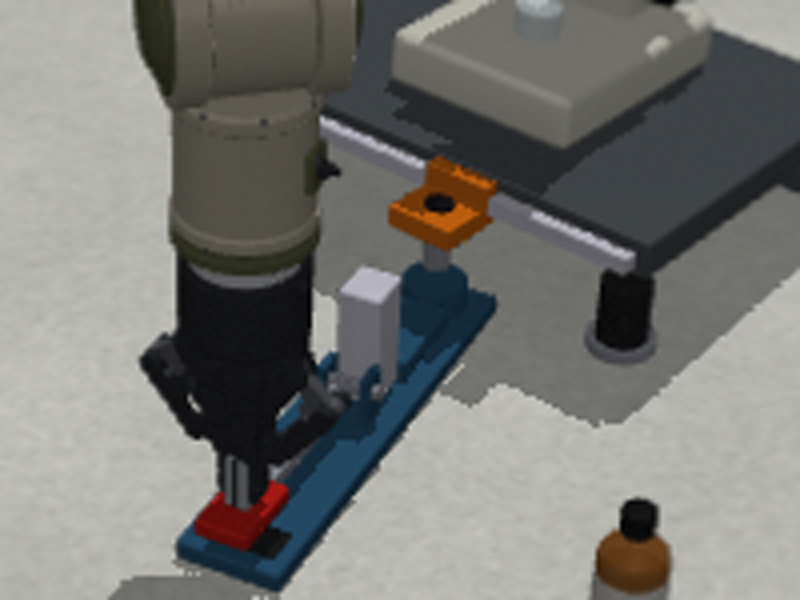

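View pics/s10.png

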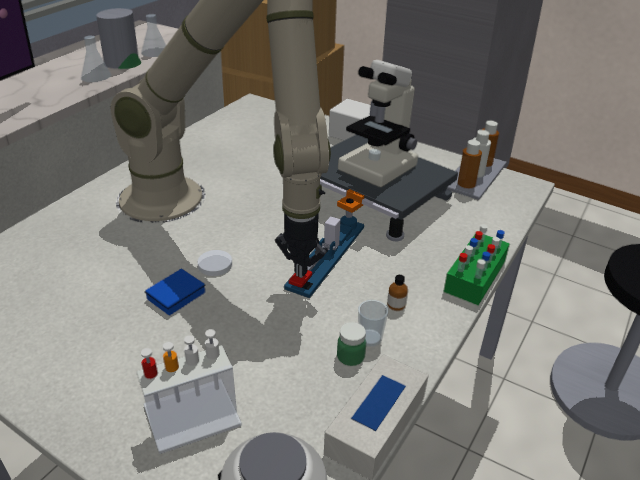

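The platform is raised again (disc at (438,203)) with the jack in place. The handle is held down with a steady 30 N, and the bystanders haven't moved, so I'm handing in.

```bash
python3 -c "
from workcell import manip
print(manip.sign_off()); print(manip.observe()['force'])"
```

```text
the job is handed in; nothing more can be done
None
the job is handed in; nothing more can be done
```

I set the jack under the orange bracket, let go of it, and pumped the handle down, fully up and down again. I then handed in at about 12.6 s while still holding it down.

- **Placement:** just before release, the wrist camera put the saddle about 1 mm from the bracket centre. A second check after release gave about 2 mm, with the arm still settling by up to 3 mm at that point. I made no new numeric measurement during the strokes, but the jack stood at the same pixels in every scene picture from release to hand-in.
- **Strokes:** the scene pictures show the platform rise on the first stroke, come back down on its feet, and rise again by the same amount.
- **At hand-in:** the fingertip was at 42 mm (the paddle should be at 44 mm when fully down), pressing with a steady 30 N or so. There was also a sideways force of 4 to 6 N.
- **Surroundings:** the bystanders visible in the last scene picture had not moved. The pictures and force readings showed no sign of the robot touching the platform or microscope.

I could not read the handle angle, the platform tilt or the force on the saddle directly. I judged those from the pictures, the fingertip height and the wrist force.

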